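Ease the bore-gauge case shut

TASK

Close the grey gauge case so that its lid never bangs: with a finger behind the raised lid tip it forward until it falls by itself, catch it from below on the back or side of a finger, and ease it down on that finger until it is fully shut. Only touch the lid, gently, without gripping or forcing it, leave the case standing where it is, do not disturb the other things on the bench, and finish with the hand clear.

Things in the scene. Friction and masses are not known exactly. Their poses are not given: they have to be found in the camera images.
- case: grey sheet-steel instrument case of 6 kg standing loose on the bench, 140 mm deep (its x), 240 mm wide (its y), 100 mm high without the lid, a bore gauge in black foam inside. Origin: centre of its underside. Its front (-x side, latches 10 mm proud) faces the robot's left (world +y, within 0.35 rad); the lid is hinged along its rear (+x) top edge, at the right.
- lid_hinge (a joint): lid angle in rad: 0 shut, 1.57 upright, 1.9 at its stop; starts at 1.5 to 1.77. Friction hinge (0.10 N m, damping 0.2 N m s/rad): the lid stays where it is put above about 1.3 rad; below about 1.2 it sinks by itself, slowly at first, and from 1.15 falls shut in about 1.5 to 4 s, arriving at about 1 rad/s unless held up.
- hinge (a point): point on the hinge axis, at the middle of the case's rear top edge (70 mm behind the case's centre, 100 mm up); the axis runs along the case's y
- lip (a point): middle of the front edge of the lid's finger lip, on its underside, 162 mm from the hinge axis; moves with the lid. The lip is a flat strip 110 mm wide, 4 mm thick, 22 mm out from the lid's front edge, level with the lid's underside; shut, it overhangs the case's front wall by 22 mm, 100 mm above the bench, so a finger in front of the case can be under it.
- lid: the lid itself: a flat grey steel panel 140 mm by 240 mm, 12 mm thick, about 0.45 kg, with the lip on its free edge. Origin on the hinge axis; when it is shut its axes are those of the case (it extends along its -x, thickness along +z from the origin).
- rod_front: bystander: steel connecting rod 185 mm long, 22 mm high, lying in front of the case
- rod_far: bystander: the same kind of connecting rod, lying farther out in front of the case
- setting_ring: bystander: steel ring 54 mm across and 18 mm high, beyond the end of the case that is farther from the robot
- driver: bystander: screwdriver 190 mm long lying behind the case
- paste_tin: bystander: tin 60 mm across and 55 mm high, behind the case
- die_grinder: bystander: air die grinder about 210 mm long and 45 mm high lying at the right of the bench

How it is judged:
By the outcome, as a careful person would: the job done as asked, in the order asked, and still so for the second after the job is handed in, with the robot touching nothing.
It also fails if it takes over 48 s, if anything falls off the work surface, if the arm or the gripper's body presses on something with over 40 N, if the wrist force passes 120 N, or if a joint passes its speed limit or range.

ROBOT

A 7-joint arm with a two-finger parallel gripper is mounted at the origin on the work surface. World frame = base frame: x ahead of the robot, y to its left, z up, the work surface at z = 0. Lengths are in m, angles in rad, forces in N, time in s.
With the tool pointing down it reaches from about 0.425 to 0.875 m from the base axis. Payload 8.4 kg.
Tool frame: the origin (TCP) lies midway between the tips of the shut fingers; the grasp point (between the pads) lies 19 mm behind it (bot.tcp_to_grasp is the distance from the TCP to the grasp point, in m); y points along the fingers, z is the direction in which the jaws open and shut, and the axes are right-handed (so a half turn about y gives the same grasp; the last joint's range is limited). The gripper opens to 87 mm and grips with 3 to 60 N. Pads are 19 mm wide; open, the fingers measure 117 mm over their backs; the gripper's body (75 mm by 190 mm) begins 51 mm behind the grasp point.
Start: joints at [-1.276, 0.333, 0.04, 1.465, -0.013, 1.343, -0.059], TCP at [0.249, 0.6, 0.223] pointing down, gripper open.
Joint ranges: [-2.58, 2.58], [-0.38, 2.09], [-1.3, 1.39], [0.25, 2.4], [-1.5, 4.64], [0.08, 2.09], [-2.65, 2.65]. Speed limits (rad/s): [2.22, 2.22, 2.79, 2.79, 3.14, 3.14, 3.14].

INTERFACE

Orientations are given as a 3x3 rotation matrix whose columns are the frame's x, y, z axes.
In Python, from bench import bot gives the robot as it stands.
- The arm moves only by the tool play_rows, never from a script. Its argument "deltas" is text: rows parted by semicolons, each of 7 numbers parted by spaces: the shift along the world's x, y, z in cm, then the turn, a rotation vector about the world's x, y, z in rad, then the opening, from -1 (shut) to 1 (fully open). A call has 1 to 12 rows; each row is the pose to reach, as a shift and turn from the pose commanded when the call began; what a row does not reach only later rows make up. A row lasts 1/8 s, in which the tool goes at most 62.5 mm and 10.7 degrees, less where a joint would pass 70% of its speed; a pose out of reach is approached as far as the arm can. A call with a gripper value outside its range is refused whole. The fingers move at their own pace and stop on an object; "grip_force" is the grip in N (left out, the last holds). Time passes only in rows, so rows that repeat a pose let the fingers close. It gives the time, the measured TCP pose, the force and the opening at its end, in the units of the state.
- bot.sense(): the state, without advancing time (a new reading comes with each control period).
- bot.grab_frame(name): name is "scene" or "top" or "wrist"; returns (picture, depth): 400x640x3 uint8, red, green, blue; 400x640 float32, m along the optical axis (not along the pixel's ray), 0 where there is no reading.
- bot.camera_model(name): a dict with "fov_y" (degrees; the focal length in pixels is half the picture's height over the tangent of half this angle, whatever the lens; pixels are square), "cx", "cy" (the principal point, pixels), "rvec" (rotation vector, rad) and "tvec" (3), from world to camera coordinates, as OpenCV has them; the wrist camera has in their place "tool_from_camera" (4x4, takes a point from camera to tool coordinates, whose origin is the TCP and whose axes are the tool frame's). Camera axes: x right, y down, z forward; pixel columns grow to the right and rows downward; lengths in m; the calibration is good to about 2 mm. A picture is of the moment at which its call begins: read the wrist's pose just before it. camera_model takes no time and is no camera call.
- bot.job_done(): hands the job in, once; it reports no verdict.
Trained networks look in the newest picture that a camera, given by its name, has taken for a name from the list of things; names that differ only in an ending like _2 or _b are one class to them, and where a whole thing is asked for, a point or a joint stands for the part that bears it (a point fixed in the world has none). Each returns a list of dicts, best first, with "conf" (0 to 1); they miss things now and then, are a little off and sometimes report something else, mostly with a low value. They report only what shows in the picture. A call takes as long as a camera call.
- bot.find_in(camera, name): "centre" ([x, y, z] in m, in the coordinates of the camera as it stood for that picture, good to about 4 mm: the middle of the surface that is visible of it).
- bot.silhouettes(camera, name): "pixels" (400x640 bool, what is visible of it).
The state is a dict: "time": time; "q": joint angles; "qvel": joint speeds; "tau": joint torques, N m; "position": TCP position; "orientation": TCP orientation; "ft_force": force on the tool from outside, world axes, zero at the start; "torque": the same for the moment, N m; "grip_width": finger opening in m.
Only numpy, scipy, OpenCV 4.12 (cv2) and the standard library are available. Lean on these libraries where they do the work, as an engineer would, in place of code of your own. Each camera call takes 0.05 s, during which the arm holds its last target. There are 200 camera calls.

## Working session

There is one attempt and no reset: what is moved stays moved. The work goes in short steps, Python scripts to look and compute and a tool call to move; the robot and the scene stay as the last step left them, time stands still between calls to the robot, and variables do not carry over. Pictures are saved under pics/ and viewed, about 8 in all and at most 12, crops included, and the job is handed in when it is done.

Besides the shell and the picture viewer there is one more tool, called by a JSON object that holds its "api" and its "payload", one argument or row to a line. play_rows: Moves the arm, as the interface text tells. Its arguments: {"type":"object","properties":{"deltas":{"type":"string"},"grip_force":{"type":"number"}},"required":["deltas"]}

```bash
mkdir -p pics; cat > h.py <<'E'
import numpy as np, cv2
from bench import bot
np.set_printoptions(precision=4,suppress=True)
def cam(n):
    m=bot.camera_model(n); f=200/np.tan(np.radians(m["fov_y"])/2)
    if n=="wrist":
        s=bot.sense(); T=np.eye(4);T[:3,:3]=np.array(s["orientation"]);T[:3,3]=s["position"]
        W=T@np.array(m["tool_from_camera"])
    else:
        R=cv2.Rodrigues(np.array(m["rvec"],float))[0]; W=np.eye(4);W[:3,:3]=R.T;W[:3,3]=-R.T@np.array(m["tvec"]).ravel()
    return f,m["cx"],m["cy"],W
def cloud(d,c):
    f,cx,cy,W=c; v,u=np.mgrid[:400,:640]
    P=np.stack([(u-cx)/f*d,(v-cy)/f*d,d],-1)
    return P@W[:3,:3].T+W[:3,3]
def save(n,img): cv2.imwrite("pics/"+n,cv2.cvtColor(img,cv2.COLOR_RGB2BGR))
E
python3 - <<'E'
from h import *
print(bot.sense())
for n in ("scene","top"):
    c=cam(n); p,d=bot.grab_frame(n); save(n+"0.png",p); X=cloud(d,c); np.savez(n+"0",X=X,d=d,p=p)
    for t in ("case","lid","lip","hinge","rod_front","rod_far","setting_ring","driver","paste_tin","die_grinder"):
        r=bot.find_in(n,t)[:2]
        print(n,t,[(np.round(c[3][:3,:3]@np.array(q["centre"])+c[3][:3,3],3),round(q["conf"],2)) for q in r])
E
```

```text
{'time': 0.0, 'q': array([-1.2762,  0.3339,  0.0399,  1.4663, -0.0134,  1.3433, -0.0585]), 'qvel': array([-0.0011, -0.0001,  0.0008,  0.0005,  0.0003,  0.0011,  0.0003]), 'tau': array([ -0.0004, -65.6346,   1.3351, -40.3831,  -0.0599,   0.0443,
         0.0001]), 'position': array([0.2492, 0.5998, 0.2216]), 'orientation': array([[ 0.9235, -0.0005,  0.3837],
       [-0.3837, -0.0016,  0.9235],
       [ 0.0001, -1.    , -0.0017]]), 'ft_force': array([ 0.1718, -0.5884, -0.634 ]), 'torque': array([ 0.0011,  0.0376, -0.0077]), 'grip_width': 0.0871652193475773}
scene case [(array([0.527, 0.055, 0.074]), 0.85)]
scene lid [(array([ 0.544, -0.012,  0.204]), 0.87), (array([ 0.499, -0.133,  0.02 ]), 0.56)]
scene lip [(array([ 0.548, -0.01 ,  0.209]), 0.66)]
scene hinge [(array([0.53 , 0.05 , 0.076]), 0.63)]
scene rod_front [(array([0.505, 0.202, 0.016]), 0.84)]
scene rod_far [(array([0.538, 0.321, 0.02 ]), 0.75)]
scene setting_ring [(array([0.668, 0.066, 0.014]), 0.53)]
scene driver [(array([ 0.496, -0.131,  0.021]), 0.85)]
scene paste_tin [(array([ 0.549, -0.068,  0.051]), 0.91)]
scene die_grinder [(array([ 0.486, -0.433,  0.029]), 0.88)]
top case [(array([ 0.506, -0.02 ,  0.227]), 0.56)]
top lid [(array([ 0.506, -0.021,  0.235]), 0.82), (array([0.662, 0.06 , 0.014]), 0.69)]
top lip [(array([ 0.504, -0.022,  0.231]), 0.77)]
top hinge [(array([0.5  , 0.049, 0.063]), 0.63), (array([ 0.507, -0.023,  0.232]), 0.47)]
top rod_front [(array([0.505, 0.202, 0.021]), 0.61)]
top rod_far [(array([0.514, 0.318, 0.019]), 0.86)]
top setting_ring [(array([0.502, 0.201, 0.024]), 0.71), (array([0.662, 0.062, 0.014]), 0.68)]
top driver [(array([ 0.486, -0.14 ,  0.019]), 0.61)]
top paste_tin [(array([ 0.53 , -0.074,  0.052]), 0.87)]
top die_grinder [(array([ 0.469, -0.434,  0.029]), 0.69)]
```

View pics/scene0.png

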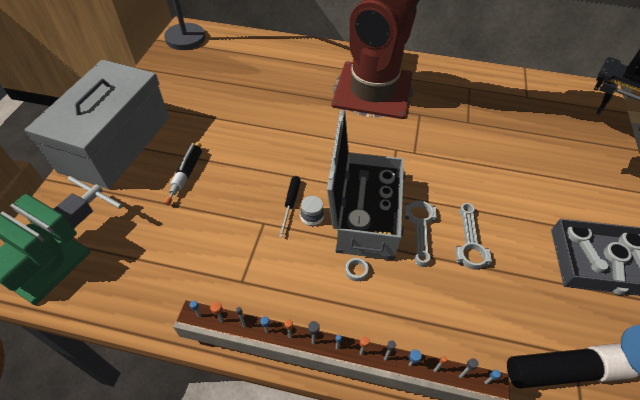

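View pics/top0.png

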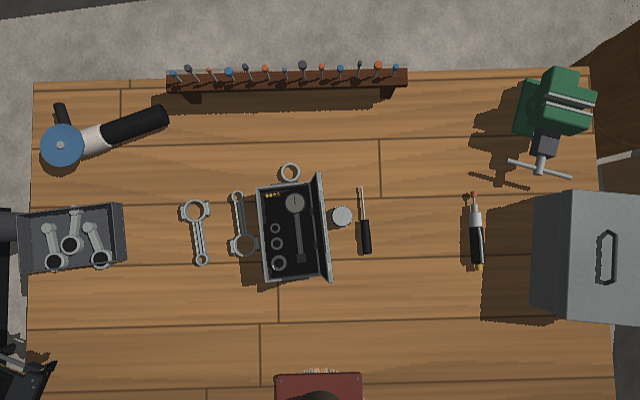

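```bash
python3 - <<'E'
from h import *
for n in ("scene","top"):
    print(n,cam(n)[3])
    X=np.load(n+"0.npz")["X"].reshape(-1,3)
    box=lambda a,b:X[np.all((X>a)&(X<b),1)]
    L=box([.3,-.2,.13],[.75,.2,.3]); print("lid",len(L),L.min(0),L.max(0))
    if len(L)>100:
        c=L.mean(0);u,s,v=np.linalg.svd(L-c,full_matrices=False); print(c,s/len(L)**.5,v)
        for lo in np.arange(.13,.29,.02):
            q=L[(L[:,2]>=lo)&(L[:,2]<lo+.02)]
            if len(q)>20: print(round(lo,2),len(q),np.median(q,0),np.percentile(q,[2,98],axis=0).ravel())
    R=box([.3,-.1,.085],[.75,.2,.115]); print("rim",len(R),np.percentile(R,[1,99],axis=0))
    if len(R):
        r=cv2.minAreaRect(R[:,:2].astype(np.float32)); print(r)
E
```

```text
scene [[-0.2237  0.7801 -0.5843  1.1674]
 [ 0.9745  0.1907 -0.1185  0.0792]
 [ 0.019  -0.5959 -0.8028  0.914 ]
 [ 0.      0.      0.      1.    ]]
lid 1299 [ 0.3913 -0.0414  0.13  ] [0.6286 0.0039 0.2632]
[ 0.5344 -0.0155  0.2062] [0.0724 0.0376 0.0035] [[ 0.9935  0.0859 -0.0741]
 [ 0.0866 -0.1531  0.9844]
 [-0.0732  0.9845  0.1596]]
0.13 144 [ 0.5582 -0.0044  0.1405] [ 0.4049 -0.0159  0.1302  0.6268  0.0033  0.149 ]
0.15 145 [ 0.5467 -0.0074  0.16  ] [ 0.396  -0.0189  0.1508  0.6265  0.0008  0.1696]
0.17 155 [ 0.5548 -0.0096  0.1801] [ 0.4047 -0.0213  0.1705  0.6268 -0.0019  0.1893]
0.19 159 [ 0.5527 -0.012   0.2002] [ 0.3975 -0.0236  0.1903  0.6273 -0.0045  0.2096]
0.21 174 [ 0.5529 -0.0147  0.2205] [ 0.4016 -0.0268  0.2104  0.6274 -0.0069  0.2298]
0.23 417 [ 0.5469 -0.0214  0.2378] [ 0.3956 -0.0385  0.2305  0.6262 -0.0104  0.2481]
0.25 105 [ 0.5138 -0.0234  0.2597] [ 0.456  -0.0297  0.2514  0.5624 -0.0182  0.2627]
rim 1308 [[ 0.3768 -0.0098  0.0851]
 [ 0.6247  0.1448  0.1133]]
((0.49996739625930786, 0.061643242835998535), (0.24462349712848663, 0.15576012432575226), 4.9821081161499
[... 398 characters left out ...]
0.6173  0.0015  0.1487]
0.15 92 [ 0.5059 -0.011   0.1598] [ 0.3963 -0.0203  0.1504  0.6177 -0.0015  0.1694]
0.17 94 [ 0.508  -0.0135  0.1798] [ 0.3961 -0.024   0.1706  0.6158 -0.0044  0.1893]
0.19 105 [ 0.5    -0.0161  0.2002] [ 0.3946 -0.0263  0.1903  0.6161 -0.0069  0.2097]
0.21 123 [ 0.5065 -0.0185  0.2213] [ 0.3977 -0.0285  0.2105  0.6169 -0.0081  0.2296]
0.23 550 [ 0.5041 -0.0274  0.2369] [ 0.3924 -0.0408  0.2307  0.621  -0.0128  0.2449]
0.25 126 [ 0.5062 -0.0256  0.2588] [ 0.4554 -0.0319  0.2508  0.5582 -0.02    0.2616]
rim 881 [[ 0.3766 -0.0123  0.0851]
 [ 0.621   0.1425  0.1119]]
((0.498794287443161, 0.06609984487295151), (0.24047772586345673, 0.14417219161987305), 5.094681262969971)
```

The scene shows the open case with its lid leaning back (lip at about px (342,115)) and its front towards the rods on the right (px (420,230)). The paste tin is behind the lid. The top view agrees: lid edge at about (323,228), tin at (342,215). My fit puts the hinge at about (0.506, -0.003, 0.1), with yaw 5° and the lid at about 1.73 rad.

My plan is to shut the fingers and align the tool, then dry-run the tilted catch pose in free air in front of the case.

{"api": "play_rows", "payload": {
  "deltas": "6 -5 1 0 0 -0.18 -1;10 -10 1 0 0 -0.36 -1;14 -15 1 0 0 -0.54 -1;18 -20 1 0 0 -0.72 -1;22 -25 1 0 0 -0.9 -1;25 -30 1 0 0 -1.09 -1;25 -32 1 0 0 -1.09 -1;25 -32 1 0 0 -1.09 -1"
}}

```text
time: 2.1
position: [0.501, 0.2766, 0.233]
orientation: [[0.081, 0.001, 0.997], [-0.997, -0.0, 0.081], [0.0, -1.0, 0.001]]
ft_force: [-0.2, 1.2, 0.5]
grip_width: 0.015
```

```bash
python3 - <<'E'
from h import *
s=bot.sense();print(s["time"],s["position"],s["orientation"],s["q"],s["grip_width"],s["ft_force"])
E
```

```text
2.1 [0.501  0.2766 0.233 ] [[ 0.0812  0.0008  0.9967]
 [-0.9967 -0.0003  0.0812]
 [ 0.0003 -1.      0.0008]] [-0.9249  0.1705  0.3901  1.6619 -0.0659  1.3218 -0.4423] 0.01498708178341572 [-0.2237  1.2332  0.5182]
```

{"api": "play_rows", "payload": {
  "deltas": "0 -1 0 -0.18 -0.015 0 -1;0 -2 0 -0.36 -0.03 0 -1;0 -3 -1 -0.54 -0.044 0 -1;0 -4 -3 -0.72 -0.06 0 -1;0 -5 -5 -0.9 -0.073 0 -1;0 -6 -7 -0.95 -0.077 0 -1;0 -6 -7 -0.95 -0.077 0 -1"
}}

```text
time: 2.98
position: [0.498, 0.221, 0.1601]
orientation: [[0.057, 0.066, 0.996], [-0.574, -0.814, 0.087], [0.817, -0.577, -0.009]]
ft_force: [-0.7, -0.1, 0.2]
grip_width: 0.0003
```

```bash
python3 - <<'E'
from h import *
s=bot.sense();print(s["time"],s["position"],s["orientation"],s["q"],s["grip_width"],s["ft_force"])
c=cam("wrist");p,d=bot.grab_frame("wrist");save("wrist1.png",p);X=cloud(d,c);np.savez("wrist1",X=X,d=d,p=p)
p2,_=bot.grab_frame("scene");save("scene1.png",p2)
Y=X[d>0]
R=Y[(Y[:,2]>.085)&(Y[:,2]<.11)&(Y[:,1]>-.05)&(Y[:,1]<.16)]
print(len(R),np.percentile(R,[1,99],axis=0) if len(R) else '')
if len(R): print(cv2.minAreaRect(R[:,:2].astype(np.float32)))
E
```

```text
2.975 [0.498  0.221  0.1601] [[ 0.0571  0.0657  0.9962]
 [-0.5738 -0.8144  0.0866]
 [ 0.817  -0.5766 -0.0088]] [-1.1701  0.6473  0.3855  1.536   0.4548  1.673  -0.8007] 0.00034660697114702484 [-0.7466 -0.1139  0.2322]
9043 [[ 0.3778 -0.0403  0.0852]
 [ 0.887   0.1464  0.1085]]
((0.645884096622467, 0.05548689514398575), (0.17905274033546448, 0.5526966452598572), 85.9317855834961)
```

View pics/wrist1.png

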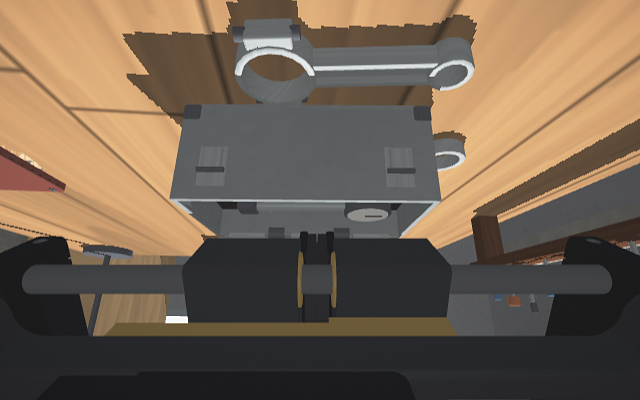

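```bash
python3 - <<'E'
from h import *
z=np.load("wrist1.npz");X=z["X"].reshape(-1,3);X=X[z["d"].ravel()>0]
a=np.array([.9962,.087,0]);f=np.array([-.087,.9962,0])
H=np.array([.506,-.003,.1]);Q=np.c_[(X-H)@a,(X-H)@f,X[:,2]-.1]
for src,P in (("wrist",Q),("scene",None),("top",None)):
    if P is None:
        Y=np.load(src+"0.npz")["X"].reshape(-1,3);P=np.c_[(Y-H)@a,(Y-H)@f,Y[:,2]-.1]
    L=P[(abs(P[:,0])<.1)&(P[:,2]>.02)&(P[:,2]<.13)&(abs(P[:,1])<.04)]
    if src=="wrist" or src=="scene":
        k=np.polyfit(L[:,2],L[:,1],1);print(src,"lid",len(L),"f=",k,"resid",np.std(L[:,1]-np.polyval(k,L[:,2])),"theta",np.pi/2-np.arctan(k[0]))
    W=P[(abs(P[:,0])<.125)&(P[:,2]<-.005)&(P[:,2]>-.06)&(P[:,1]>.12)&(P[:,1]<.16)]
    print(src,"wall",len(W),np.percentile(W[:,1],[5,25,50,75,95]) if len(W) else '')
    for a0 in np.arange(-.12,.12,.02):
        w=W[(W[:,0]>=a0)&(W[:,0]<a0+.02)]
        if len(w)>5 and src=="wrist": print(round(a0,2),np.percentile(w[:,1],[5,50,98]))
    T=P[(P[:,2]>.145)&(P[:,2]<.17)&(abs(P[:,1])<.06)]; print(src,"liptop",len(T),np.percentile(T,[2,50,98],axis=0) if len(T) else '')
    E=P[(P[:,2]>-.01)&(P[:,2]<.008)&(P[:,1]>.1)&(P[:,1]<.16)]; print(src,"front rim",np.percentile(E[:,[0,1]],[1,50,99],axis=0) if len(E) else '')
E
```

```text
wrist lid 100 f= [-0.1312  0.0007] resid 0.0010036241928055383 theta 1.7012761980528497
wrist wall 14273 [0.1387 0.1394 0.1399 0.1406 0.1474]
-0.12 [0.1388 0.1398 0.1412]
-0.1 [0.1392 0.1428 0.149 ]
-0.08 [0.1389 0.1402 0.1485]
-0.06 [0.1387 0.1398 0.1411]
-0.04 [0.1387 0.1398 0.1411]
-0.02 [0.1388 0.1398 0.1411]
0.0 [0.1387 0.1397 0.1411]
0.02 [0.1386 0.1397 0.141 ]
0.04 [0.1386 0.1397 0.1411]
0.06 [0.1387 0.1401 0.1484]
0.08 [0.1389 0.1426 0.1488]
0.1 [0.1387 0.1396 0.1409]
wrist liptop 0 
wrist front rim [[-0.1189  0.103 ]
 [-0.      0.1395]
 [ 0.1185  0.1412]]
scene lid 556 f= [-0.1275  0.0013] resid 0.000251290305727152 theta 1.697591778300064
scene wall 740 [0.1214 0.1255 0.1306 0.1353 0.1452]
scene liptop 446 [[-0.4674 -0.0393  0.1456]
 [-0.4372 -0.0102  0.1583]
 [ 0.0529  0.0569  0.1695]]
scene front rim [[-0.4755  0.1011]
 [ 0.1136  0.1353]
 [ 0.4296  0.1582]]
top wall 695 [0.121  0.1251 0.13   0.1337 0.1344]
top liptop 137 [[-0.0523 -0.025   0.1466]
 [-0.0015 -0.0223  0.1587]
 [ 0.0509 -0.0196  0.1614]]
top front rim [[-0.1204  0.1007]
 [ 0.1038  0.1345]
 [ 0.4255  0.1581]]
```

The wrist view shows the case front with latches at px (210,165) and (400,165), and the centre of the wall is free between them. The hinge fit holds to about 1 mm: wall at f = 0.140, latches to 0.149, lid at 1.70 rad. The tilted pose is reachable. Next I go over the top and behind the lid.

{"api": "play_rows", "payload": {
  "deltas": "0 0 5 0.16 0.013 0 -1;0 -1 11 0.32 0.026 0 -1;0 -4 17 0.48 0.039 0 -1;0.5 -10 17.5 0.64 0.052 0 -1;0.8 -16 17.5 0.8 0.065 0 -1;1 -22 17.5 0.946 0.077 0 -1;1.2 -27.8 17.5 0.946 0.077 0 -1;1.2 -27.8 17.5 0.946 0.077 0 -1;1.2 -27.8 17.5 0.946 0.077 0 -1"
}}

```text
time: 4.2
position: [0.5115, -0.0578, 0.3392]
orientation: [[0.087, 0.003, 0.996], [-0.996, -0.002, 0.087], [0.002, -1.0, 0.003]]
ft_force: [-0.1, 0.8, -0.7]
grip_width: 0.0005
```

```bash
python3 - <<'E'
from h import *
s=bot.sense();print(s["time"],s["position"],s["orientation"],s["q"],s["grip_width"],s["ft_force"])
p2,_=bot.grab_frame("scene");save("scene2.png",cv2.resize(p2[40:280,220:540],None,fx=2,fy=2))
E
```

```text
4.2 [ 0.5115 -0.0578  0.3392] [[ 0.0865  0.0032  0.9962]
 [-0.9962 -0.0016  0.0866]
 [ 0.0018 -1.      0.003 ]] [-0.685  -0.0143  0.7121  1.6271  0.0108  1.5221  0.1131] 0.0005295093055051403 [-0.1077  0.7884 -0.722 ]
```

View pics/scene2.png

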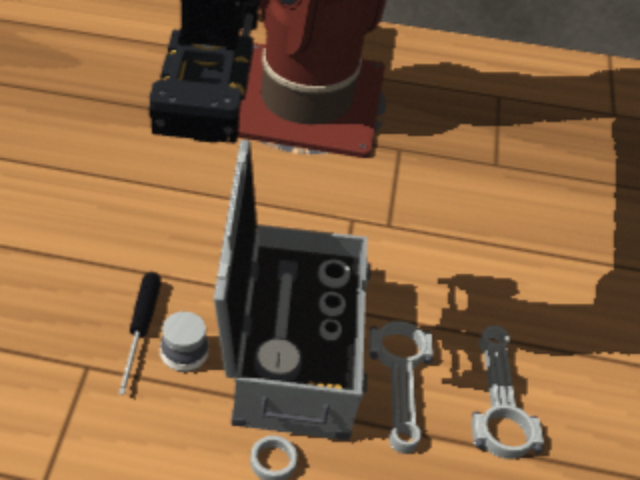

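```bash
python3 - <<'E'
from h import *
f,cx,cy,W=cam("scene");I=np.linalg.inv(W)
for p in ([.5115,-.0578,.339],[.5115,-.0578,.409],[.5115,-.0578,.225],[.506,-.024,.262]):
    q=I@np.r_[p,1];u,v=q[0]/q[2]*f+cx,q[1]/q[2]*f+cy;print(p,u,v,"crop",2*(u-220),2*(v-40))
E
```

```text
[0.5115, -0.0578, 0.339] 322.41136391913653 108.07739079336046 crop 204.82272783827307 136.15478158672093
[0.5115, -0.0578, 0.409] 323.21763050423544 78.36054447343338 crop 206.4352610084709 76.72108894686676
[0.5115, -0.0578, 0.225] 321.3019040094243 148.96913831752772 crop 202.60380801884855 217.93827663505544
[0.506, -0.024, 0.262] 337.91617167405644 137.55175199678146 crop 235.8323433481129 195.10350399356292
```

{"api": "play_rows", "payload": {
  "deltas": "0 0 -4 0 0 0 -1;0 0 -8 0 0 0 -1;0 0 -11.7 0 0 0 -1;0 0 -11.7 0 0 0 -1;0 0 -11.7 0 0 0 -1"
}}

```text
time: 4.88
position: [0.5123, -0.0569, 0.2222]
orientation: [[0.089, 0.002, 0.996], [-0.996, -0.004, 0.089], [0.004, -1.0, 0.001]]
ft_force: [-0.6, -0.4, 0.4]
grip_width: 0.0006
```

```bash
cat >> h.py <<'E'
A=np.array([.9962,.087,0]);F=np.array([-.087,.9962,0]);Z=np.array([0,0,1.]);H=np.array([.506,-.003,.1])
from scipy.spatial.transform import Rotation as Ro
def rows(targets,base=None):
    """targets (fr,z,alpha): print the row shift/turn from the present measured pose"""
    s=bot.sense();p=np.array(s["position"]);R=np.array(s["orientation"])
    print("t",s["time"],"fr,z,alpha",(p-H)@F,p[2]-.1,np.arctan2(-R[:,1]@F,-R[2,1]),"a",(p-H)@A,"F",s["ft_force"])
    for fr,z,al in targets:
        g=H+fr*F+z*Z; y=-np.sin(al)*F-np.cos(al)*Z; G=np.c_[np.cross(y,A),y,A]
        print(np.round((g-p)*100,1),np.round(Ro.from_matrix(G@R.T).as_rotvec(),3))
def lid(n):
    c=cam(n);p,d=bot.grab_frame(n);X=cloud(d,c)[d>0];Q=np.c_[(X-H)@A,(X-H)@F,X[:,2]-.1]
    for lo,hi in ((-.117,-.098),(.098,.117)):
        q=Q[(Q[:,0]>lo)&(Q[:,0]<hi)];r=np.hypot(q[:,1],q[:,2]);k=(r>.05)&(r<.138)&(q[:,2]>.006);q=q[k]
        if len(q)<8: continue
        th=np.arctan2(q[:,2],q[:,1]);o=th-np.arcsin(.012/r[k])
        print(n,lo,len(q),"theta if underside seen",np.percentile(th,[10,50,90]),"if outer",np.percentile(o,[10,50,90]),"t",bot.sense()["time"])
    return p
E
python3 - <<'E'
from h import *
print(bot.sense()["position"])
rows([(-.0395,.118,0),(-.0214,.115,0),(-.0075,.1168,.12),(.0042,.1169,.22),(.0159,.1159,.32)])
lid("scene");lid("top")
E
```

```text
[ 0.5123 -0.0569  0.2222]
t 4.875 fr,z,alpha -0.05428903894054544 0.12217024355813019 0.003930893331916925 a 0.0015428959076267982 F [-0.6    -0.4418  0.3751]
[-0.3  1.5 -0.4] [ 0.004  0.002 -0.002]
[-0.4  3.3 -0.7] [ 0.004  0.002 -0.002]
[-0.6  4.6 -0.5] [-0.116 -0.009 -0.002]
[-0.7  5.8 -0.5] [-0.215 -0.018 -0.002]
[-0.8  7.  -0.6] [-0.315 -0.026 -0.002]
scene -0.117 33 theta if underside seen [1.6779 1.6869 1.6915] if outer [1.4705 1.562  1.5988] t 4.925
scene 0.098 86 theta if underside seen [1.6774 1.687  1.707 ] if outer [1.4763 1.5745 1.6151] t 4.925
top 0.098 14 theta if underside seen [1.7045 1.7151 1.7635] if outer [1.604  1.6274 1.6765] t 4.975
```

{"api": "play_rows", "payload": {
  "deltas": "-0.2 0.9 -0.3 0 0 0 -1;-0.3 1.7 -0.4 0 0 0 -1;-0.3 2.5 -0.6 0 0 0 -1;-0.4 3.3 -0.7 0 0 0 -1;-0.5 4 -0.6 -0.06 -0.005 0 -1;-0.6 4.6 -0.5 -0.12 -0.01 0 -1;-0.6 5.2 -0.5 -0.17 -0.014 0 -1;-0.7 5.8 -0.5 -0.22 -0.018 0 -1;-0.7 6.4 -0.5 -0.27 -0.022 0 -1;-0.8 7 -0.6 -0.315 -0.026 0 -1;-0.8 7 -0.6 -0.315 -0.026 0 -1"
}}

```text
time: 6.35
position: [0.503, 0.0141, 0.2139]
orientation: [[0.086, 0.025, 0.996], [-0.945, -0.313, 0.09], [0.315, -0.949, -0.003]]
ft_force: [-0.6, 0.4, -0.6]
grip_width: 0.0005
```

```bash
python3 - <<'E'
from h import *
rows([(.0274,.1138,.42),(.0330,.1123,.47),(.065,.185,.55),(.125,.165,.6)])
p=lid("scene");lid("top");save("scene3.png",cv2.resize(p[80:260,240:480],None,fx=3,fy=3))
E
```

```text
t 6.35 fr,z,alpha 0.017283240536718675 0.11394910789599316 0.31995407387125174 a -0.0014834909258834759 F [-0.56    0.3884 -0.6195]
[ 0.1  1.  -0. ] [-0.099 -0.012 -0.003]
[ 0.   1.6 -0.2] [-0.149 -0.016 -0.003]
[-0.3  4.8  7.1] [-0.229 -0.023 -0.002]
[-0.8 10.7  5.1] [-0.279 -0.028 -0.002]
scene 0.098 119 theta if underside seen [1.2914 1.3219 1.399 ] if outer [1.1862 1.1987 1.2036] t 6.4
top -0.117 54 theta if underside seen [1.2925 1.3547 1.4216] if outer [1.1998 1.2087 1.2199] t 6.45
top 0.098 81 theta if underside seen [1.289  1.3384 1.4269] if outer [1.1928 1.2067 1.2198] t 6.45
```

View pics/scene3.png

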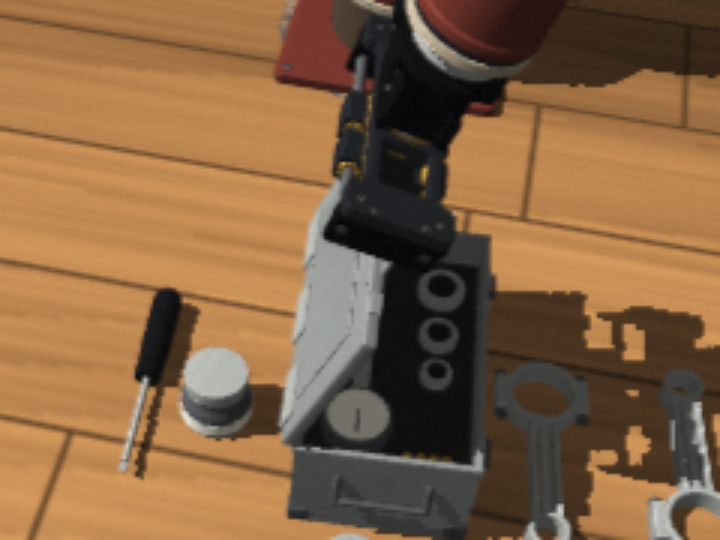

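The lid is at about 1.205 rad with the finger behind it. In the crop its outer face and ribs are near (330,320), and the tin and driver are untouched. Next is the last bit of push, then withdrawing along the finger and over the lip.

{"api": "play_rows", "payload": {
  "deltas": "0 0.6 0 -0.06 -0.006 0 -1;0.1 1.2 -0.1 -0.12 -0.012 0 -1;-0.1 2.8 3.5 -0.17 -0.017 0 -1;-0.3 4.5 7.1 -0.22 -0.022 0 -1;-0.6 7.7 6.5 -0.25 -0.025 0 -1;-0.8 10.7 5.1 -0.28 -0.028 0 -1"
}}

```text
time: 7.2
position: [0.4958, 0.1199, 0.2663]
orientation: [[0.068, 0.051, 0.996], [-0.823, -0.562, 0.085], [0.564, -0.826, 0.004]]
ft_force: [0.0, 0.4, -0.3]
grip_width: 0.0004
```

```bash
python3 - <<'E'
from h import *
rows([(.14,.12,.67),(.113,.1007,.67)])
lid("scene");lid("top")
E
```

```text
t 7.2 fr,z,alpha 0.12327192643275312 0.16625420823731327 0.599423221425776 a 0.000566408378547033 F [ 0.0411  0.3568 -0.325 ]
[-0.2  1.7 -4.6] [-0.071 -0.002  0.002]
[ 0.  -1.  -6.6] [-0.071 -0.002  0.002]
scene -0.117 105 theta if underside seen [1.1303 1.1629 1.2366] if outer [1.0299 1.0399 1.0517] t 7.25
scene 0.098 170 theta if underside seen [1.1272 1.1559 1.2345] if outer [1.0222 1.0357 1.043 ] t 7.25
top -0.117 206 theta if underside seen [1.1168 1.1523 1.2359] if outer [1.0173 1.0299 1.0417] t 7.3
top 0.098 206 theta if underside seen [1.1104 1.1462 1.2291] if outer [1.011  1.0276 1.0394] t 7.3
```

{"api": "play_rows", "payload": {
  "deltas": "-0.2 1.7 -4.4 -0.07 -0.002 0 -1;0 -0.2 -5.6 -0.07 -0.002 0 -1;0.1 -1.6 -6 -0.07 -0.002 0 -1;0.1 -1.6 -6 -0.07 -0.002 0 -1"
}}

```text
time: 7.8
position: [0.4967, 0.1012, 0.2064]
orientation: [[0.066, 0.051, 0.997], [-0.781, -0.619, 0.083], [0.621, -0.784, -0.001]]
ft_force: [0.0, -0.1, 0.4]
grip_width: 0.0003
```

```bash
python3 - <<'E'
from h import *
rows([])
lid("scene");p=lid("top")
E
```

```text
t 7.8 fr,z,alpha 0.10465641802600249 0.10635640169492824 0.6701638436030519 a -0.00023121356675839168 F [ 0.0157 -0.0943  0.3803]
scene -0.117 137 theta if underside seen [0.9605 0.9925 1.0692] if outer [0.8556 0.8687 0.8825] t 7.85
scene 0.098 219 theta if underside seen [0.9552 0.9903 1.0584] if outer [0.8497 0.8634 0.8772] t 7.85
top -0.117 245 theta if underside seen [0.9523 0.9877 1.0586] if outer [0.8469 0.8644 0.8784] t 7.9
top 0.098 227 theta if underside seen [0.9513 0.9867 1.0655] if outer [0.8504 0.8624 0.8773] t 7.9
```

The lid is caught: it holds at 0.865 rad over two looks, and the geometry predicts lip contact about 13 mm up the finger's side. Now I ease it down at about 0.25 rad/s.

```bash
cat >> h.py <<'E'
def ease(ths,ph0,th0,ph1=.6,s=.013,w=.0095):
    T=[]
    for th in ths:
        ph=ph1+(ph0-ph1)*max(th,0)/th0
        d=np.array([np.cos(th),np.sin(th)]);u=np.array([-np.sin(ph),np.cos(ph)]);t=-np.array([np.cos(ph),np.sin(ph)])
        c=.162*d-w*u+s*t;T.append((c[0],c[1],np.pi/2-ph))
    return T
E
python3 - <<'E'
from h import *
rows(ease(np.arange(.84,.5,-.03),.9,.865))
E
```

```text
t 7.9 fr,z,alpha 0.10647201403651477 0.10650455965279274 0.6694210912853065 a 2.6981392877749452e-05 F [-0.1614  0.245  -0.4681]
[-0.   0.1 -0.2] [-0.01  -0.002  0.002]
[-0.   0.4 -0.5] [-0.02  -0.003  0.002]
[-0.1  0.8 -0.9] [-0.031 -0.004  0.002]
[-0.1  1.1 -1.2] [-0.041 -0.004  0.002]
[-0.1  1.4 -1.6] [-0.051 -0.005  0.002]
[-0.1  1.7 -1.9] [-0.062 -0.006  0.002]
[-0.2  2.  -2.3] [-0.072 -0.007  0.002]
[-0.2  2.2 -2.7] [-0.082 -0.008  0.002]
[-0.2  2.5 -3.1] [-0.093 -0.009  0.002]
[-0.2  2.8 -3.5] [-0.103 -0.01   0.002]
[-0.3  3.  -3.9] [-0.114 -0.011  0.002]
[-0.3  3.2 -4.3] [-0.124 -0.012  0.002]
```

{"api": "play_rows", "payload": {
  "deltas": "0 0.1 -0.2 -0.01 -0.002 0 -1;0 0.4 -0.5 -0.02 -0.003 0 -1;-0.1 0.8 -0.9 -0.03 -0.004 0 -1;-0.1 1.1 -1.2 -0.04 -0.004 0 -1;-0.1 1.4 -1.6 -0.05 -0.005 0 -1;-0.1 1.7 -1.9 -0.06 -0.006 0 -1;-0.2 2 -2.3 -0.07 -0.007 0 -1;-0.2 2.2 -2.7 -0.08 -0.008 0 -1;-0.2 2.5 -3.1 -0.09 -0.009 0 -1;-0.2 2.8 -3.5 -0.1 -0.01 0 -1;-0.3 3 -3.9 -0.11 -0.011 0 -1;-0.3 3.2 -4.3 -0.12 -0.012 0 -1"
}}

```text
time: 9.4
position: [0.4934, 0.1355, 0.1623]
orientation: [[0.061, 0.061, 0.996], [-0.699, -0.709, 0.087], [0.712, -0.702, -0.001]]
ft_force: [0.3, 1.9, 0.0]
grip_width: 0.0005
```

```bash
python3 - <<'E'
from h import *
lid("top");p=lid("scene");save("scene4.png",cv2.resize(p[60:280,260:500],None,fx=2.5,fy=2.5))
rows(ease(np.arange(.48,.14,-.03),.9,.865))
E
```

```text
top -0.117 299 theta if underside seen [0.5954 0.6345 0.7127] if outer [0.4859 0.5082 0.5272] t 9.45
top 0.098 276 theta if underside seen [0.5978 0.6331 0.708 ] if outer [0.4868 0.5071 0.5258] t 9.45
scene -0.117 176 theta if underside seen [0.5985 0.634  0.7142] if outer [0.4884 0.5082 0.5273] t 9.5
scene 0.098 283 theta if underside seen [0.5949 0.6307 0.7059] if outer [0.4812 0.5051 0.5232] t 9.5
t 9.5 fr,z,alpha 0.13934910647075519 0.06183681300903174 0.7924300166699877 a -0.0006424796836404985 F [ 0.3765  0.969  -1.6893]
[ 0.1  0.2 -0.3] [-0.012 -0.002 -0.   ]
[ 0.   0.4 -0.7] [-0.022 -0.003 -0.   ]
[ 0.   0.5 -1.2] [-0.032 -0.004 -0.   ]
[ 0.   0.7 -1.6] [-0.043 -0.005 -0.   ]
[-0.   0.9 -2. ] [-0.053 -0.006 -0.   ]
[-0.   1.  -2.5] [-0.064 -0.007 -0.   ]
[-0.   1.2 -3. ] [-0.074 -0.008 -0.   ]
[-0.   1.3 -3.4] [-0.084 -0.009 -0.   ]
[-0.1  1.4 -3.9] [-0.095 -0.01  -0.   ]
[-0.1  1.5 -4.4] [-0.105 -0.01  -0.   ]
[-0.1  1.6 -4.8] [-0.115 -0.011 -0.   ]
[-0.1  1.6 -5.3] [-0.126 -0.012 -0.   ]
```

View pics/scene4.png

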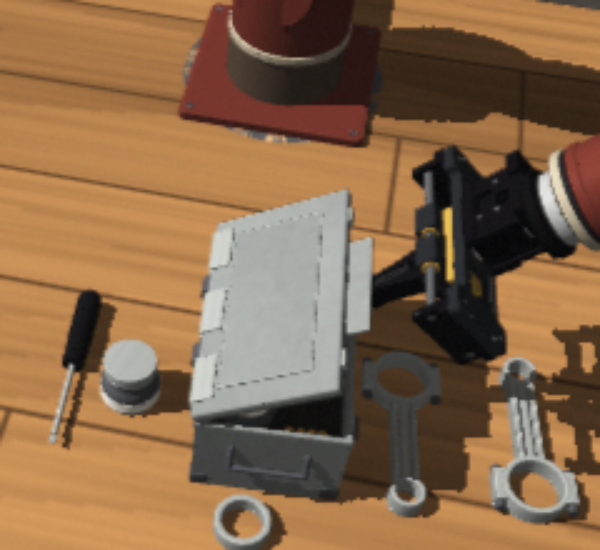

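The finger is under the lip (about (375,285) in the crop) and holds the lid at 0.507 rad, with the gripper body well clear of rods and bench. I keep lowering.

{"api": "play_rows", "payload": {
  "deltas": "0.1 0.2 -0.3 -0.01 -0.002 0 -1;0 0.4 -0.7 -0.02 -0.003 0 -1;0 0.5 -1.2 -0.03 -0.004 0 -1;0 0.7 -1.6 -0.04 -0.005 0 -1;0 0.9 -2 -0.05 -0.006 0 -1;0 1 -2.5 -0.06 -0.007 0 -1;0 1.2 -3 -0.07 -0.008 0 -1;0 1.3 -3.4 -0.08 -0.009 0 -1;-0.1 1.4 -3.9 -0.09 -0.01 0 -1;-0.1 1.5 -4.4 -0.1 -0.01 0 -1;-0.1 1.6 -4.8 -0.11 -0.011 0 -1;-0.1 1.6 -5.3 -0.12 -0.012 0 -1"
}}

```text
time: 11.0
position: [0.4925, 0.1516, 0.1092]
orientation: [[0.052, 0.069, 0.996], [-0.609, -0.788, 0.087], [0.791, -0.612, 0.001]]
ft_force: [-0.4, 3.0, -0.8]
grip_width: 0.0002
```

```bash
python3 - <<'E'
from h import *
lid("top");p=lid("scene")
rows(ease(np.arange(.14,-.09,-.02),.9,.865,s=.0115))
E
```

```text
top -0.117 291 theta if underside seen [0.2446 0.2782 0.3524] if outer [0.1267 0.1514 0.1711] t 11.05
top 0.098 275 theta if underside seen [0.247  0.2744 0.3571] if outer [0.1264 0.1509 0.1742] t 11.05
scene -0.117 205 theta if underside seen [0.2506 0.287  0.3663] if outer [0.1415 0.1595 0.1834] t 11.1
scene 0.098 301 theta if underside seen [0.2454 0.2801 0.3627] if outer [0.1332 0.1558 0.1771] t 11.1
t 11.1 fr,z,alpha 0.155218815931458 0.008720841174290075 0.9129707373401563 a -0.00022703272465966127 F [ 1.0426  1.8457 -3.048 ]
[ 0.   0.2 -0.1] [-0.009 -0.001 -0.   ]
[ 0.   0.2 -0.4] [-0.016 -0.001 -0.   ]
[ 0.   0.2 -0.7] [-0.023 -0.002 -0.   ]
[ 0.   0.3 -1. ] [-0.03  -0.002 -0.   ]
[-0.   0.3 -1.3] [-0.037 -0.003 -0.   ]
[-0.   0.3 -1.7] [-0.044 -0.004 -0.   ]
[-0.   0.3 -2. ] [-0.051 -0.004 -0.   ]
[-0.   0.3 -2.3] [-0.058 -0.005 -0.   ]
[-0.   0.3 -2.6] [-0.058 -0.005 -0.   ]
[ 0.   0.3 -3. ] [-0.058 -0.005 -0.   ]
[ 0.   0.2 -3.3] [-0.058 -0.005 -0.   ]
[ 0.   0.2 -3.6] [-0.058 -0.005 -0.   ]
```

{"api": "play_rows", "payload": {
  "deltas": "0 0.2 -0.2 -0.01 -0.001 0 -1;0 0.2 -0.5 -0.016 -0.001 0 -1;0 0.2 -0.8 -0.023 -0.002 0 -1;0 0.3 -1.1 -0.03 -0.002 0 -1;0 0.3 -1.4 -0.037 -0.003 0 -1;0 0.3 -1.7 -0.044 -0.004 0 -1;0 0.3 -1.9 -0.051 -0.004 0 -1;0 0.3 -2.1 -0.058 -0.005 0 -1;0 0.3 -2.3 -0.058 -0.005 0 -1;0 0.3 -2.5 -0.058 -0.005 0 -1;0 0.3 -2.7 -0.058 -0.005 0 -1;0 0.3 -2.9 -0.058 -0.005 0 -1"
}}

```text
time: 12.6
position: [0.4926, 0.154, 0.0807]
orientation: [[0.048, 0.072, 0.996], [-0.563, -0.822, 0.086], [0.825, -0.565, 0.001]]
ft_force: [0.1, -0.3, -0.8]
grip_width: 0.0004
```

```bash
cat >> h.py <<'E'
def flat(n):
    c=cam(n);p,d=bot.grab_frame(n);X=cloud(d,c)[d>0];Q=np.c_[(X-H)@A,(X-H)@F,X[:,2]-.1]
    q=Q[(abs(Q[:,0])<.11)&(Q[:,1]>.03)&(Q[:,1]<.13)&(Q[:,2]>-.02)&(Q[:,2]<.05)]
    k=np.polyfit(q[:,1],q[:,2],1);print(n,len(q),"slope",np.arctan(k[0]),"z at f=.1 (.012 is shut)",np.polyval(k,.1),"t",bot.sense()["time"]);return p
E
python3 - <<'E'
from h import *
flat("top");flat("scene");rows([])
E
```

```text
top 3574 slope -0.011292901096798043 z at f=.1 (.012 is shut) 0.011801920395191583 t 12.65
scene 3090 slope -0.007900536759677003 z at f=.1 (.012 is shut) 0.013219219029262453 t 12.7
t 12.7 fr,z,alpha 0.15764868400112966 -0.01951552745868905 0.971006407869418 a 9.544797255750443e-05 F [-0.1518  0.0337 -0.972 ]
```

The lid is shut (slope about 0, top at 12 mm) and the wrist force is about zero, with the finger about 4 mm clear. I withdraw straight out, then up.

{"api": "play_rows", "payload": {
  "deltas": "0 1 -0.2 0 0 0 -1;-0.2 3 -0.2 0 0 0 -1;-0.4 6 0 0 0 0 -1;-0.8 10 2 0 0 0 -1;-0.8 12 7 0.15 0.012 0 -1;-0.8 13 12 0.3 0.025 0 -1;-0.8 14 15 0.45 0.04 0 -1;-0.8 14 15 0.45 0.04 0 -1;-0.8 14 15 0.45 0.04 0 -1"
}}

```text
time: 13.82
position: [0.4838, 0.2952, 0.2304]
orientation: [[0.076, 0.043, 0.996], [-0.865, -0.494, 0.088], [0.496, -0.868, -0.001]]
ft_force: [-0.4, -0.1, -0.4]
grip_width: 0.0003
```

```bash
python3 - <<'E'
from h import *
rows([])
flat("top")
p=flat("scene");save("scene5.png",p)
for n in ("scene","top"):
  c=cam(n)
  for t in ("case","rod_front","rod_far","setting_ring","driver","paste_tin","die_grinder"):
    r=bot.find_in(n,t)[:1]
    print(n,t,[(np.round(c[3][:3,:3]@np.array(q["centre"])+c[3][:3,3],3),round(q["conf"],2)) for q in r])
E
```

```text
t 13.825 fr,z,alpha 0.2990213419677194 0.130350079664768 0.5190760593148327 a 0.0038259708749261547 F [-0.4302 -0.0508 -0.3748]
top 3574 slope -0.01154909122694436 z at f=.1 (.012 is shut) 0.011827066382255114 t 13.875
scene 3085 slope -0.008729149519623681 z at f=.1 (.012 is shut) 0.013103894818199638 t 13.925
scene case [(array([0.542, 0.073, 0.111]), 0.6)]
scene rod_front [(array([0.514, 0.205, 0.015]), 0.86)]
scene rod_far [(array([0.534, 0.323, 0.019]), 0.75)]
scene setting_ring [(array([ 0.497, -0.133,  0.023]), 0.72)]
scene driver [(array([ 0.499, -0.134,  0.021]), 0.91)]
scene paste_tin [(array([ 0.55 , -0.068,  0.051]), 0.89)]
scene die_grinder [(array([ 0.485, -0.437,  0.027]), 0.73)]
top case [(array([0.5  , 0.073, 0.114]), 0.72)]
top rod_front [(array([0.521, 0.203, 0.026]), 0.58)]
top rod_far [(array([0.514, 0.317, 0.018]), 0.63)]
top setting_ring [(array([0.664, 0.06 , 0.012]), 0.56)]
top driver [(array([ 0.49 , -0.138,  0.018]), 0.59)]
top paste_tin [(array([ 0.53 , -0.075,  0.056]), 0.88)]
top die_grinder [(array([ 0.468, -0.434,  0.029]), 0.63)]
```

View pics/scene5.png

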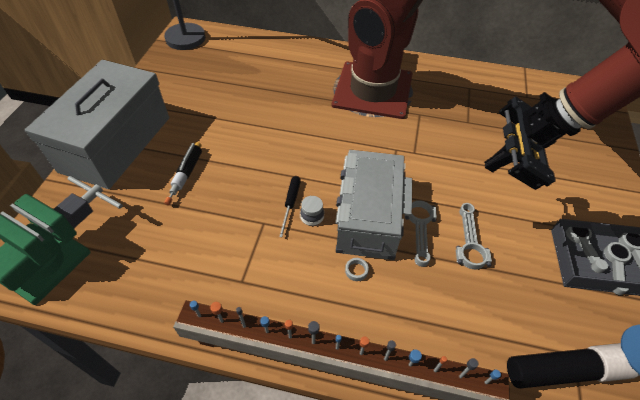

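The lid is shut at about (373,195), the hand is clear at about (520,150), and everything else is where it was. Handing in.

```bash
python3 -c "
from bench import bot
print(bot.job_done())"
```

```text
the job is handed in; nothing more can be done
None
```

The case is shut. I tipped the lid forward with the shut fingers from about 1.69 to about 1.1 rad, then let go. It sank by itself to about 0.87 rad, where I caught the lip on the side of the fingers. I eased it down at about 0.25 rad/s until it was shut, then moved the hand out and up. The job was handed in at about 14.6 s.

**Lid:** in the last check it was flat, with a slope of about -0.01 rad and its top 12–13 mm above the case's rim (12 mm is shut). That slope matches the camera calibration error.

**Forces:** the wrist force stayed below about 4 N at every reading I took, and was within noise (about 0.6 N) once the hand was clear.

**Case and bystanders:** in the pictures the case and all the other things stand where they were. Two detections disagreed with that:
- **Setting ring:** the scene camera's detector reported the driver in its place. The top camera and the picture both show the ring unmoved.
- **Near rod:** its detected centre shifted 9 mm in one camera and 16 mm in the other. I put this down to the shut lip now hiding part of it, because the hand never came near it.

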